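# Find the latched key by tapping and release it

## Task

One of the four identical black keys on the grey key box has been left latched down. With the fingertips, first tap all four keys lightly one after another, from the robot's left to its right, to feel which one it is; then press that key firmly down to its stop and let go, so that it unlatches and comes up like the others. Do not press any other key down beyond a light tap, pick nothing up, and leave the small things on and around the box where they are.

Things in the scene. Friction and masses are not known exactly. Their poses are not given: they have to be found in the camera images.
- key_box: Grey box fixed to the table, 130 (x) by 216 (y) mm, aluminium top 45 mm up. Origin: centre of its underside; x points away from the robot, y along the key row to the left, z up. In its front half four equal black keys stand at x = -30, y = +72, +24, -24, -72 mm, each in a frame 3 mm high; the rear half is a flat ledge. One key, a different one each time, is latched at the start.
- cap_1: Cap of the leftmost key as seen from the robot: flat black block 34 (x) by 28 (y) mm. Origin: centre of its top face, which is 60 mm above the table when the key is up, about 55 mm when latched, 51 mm at the stop. It moves with the key; axes as the key box.
- key_1 (a joint): Travel of the leftmost key, m: 0 = up, grows as it is pressed straight down, 0.009 = stop. A free key takes 2 N to start, 0.6 N more per mm, and springs back up. The latched key rests at about 0.005 and does not give under a light tap (5 N to start); pressed to the stop (7.4 N) and let go, it unlatches and springs up to 0.
- cap_2: Cap of the second from the left key as seen from the robot: flat black block 34 (x) by 28 (y) mm. Origin: centre of its top face, which is 60 mm above the table when the key is up, about 55 mm when latched, 51 mm at the stop. It moves with the key; axes as the key box.
- key_2 (a joint): Travel of the second from the left key, m: 0 = up, grows as it is pressed straight down, 0.009 = stop. A free key takes 2 N to start, 0.6 N more per mm, and springs back up. The latched key rests at about 0.005 and does not give under a light tap (5 N to start); pressed to the stop (7.4 N) and let go, it unlatches and springs up to 0.
- cap_3: Cap of the third from the left key as seen from the robot: flat black block 34 (x) by 28 (y) mm. Origin: centre of its top face, which is 60 mm above the table when the key is up, about 55 mm when latched, 51 mm at the stop. It moves with the key; axes as the key box.
- key_3 (a joint): Travel of the third from the left key, m: 0 = up, grows as it is pressed straight down, 0.009 = stop. A free key takes 2 N to start, 0.6 N more per mm, and springs back up. The latched key rests at about 0.005 and does not give under a light tap (5 N to start); pressed to the stop (7.4 N) and let go, it unlatches and springs up to 0.
- cap_4: Cap of the rightmost key as seen from the robot: flat black block 34 (x) by 28 (y) mm. Origin: centre of its top face, which is 60 mm above the table when the key is up, about 55 mm when latched, 51 mm at the stop. It moves with the key; axes as the key box.
- key_4 (a joint): Travel of the rightmost key, m: 0 = up, grows as it is pressed straight down, 0.009 = stop. A free key takes 2 N to start, 0.6 N more per mm, and springs back up. The latched key rests at about 0.005 and does not give under a light tap (5 N to start); pressed to the stop (7.4 N) and let go, it unlatches and springs up to 0.
- crucible: Small grey metal crucible, 27 mm wide, 14 mm high, standing on the rear ledge of the key box. Origin: centre of its underside. Bystander: not to be moved.
- stopper: Red-brown rubber stopper, 30 mm wide, 27 mm high, standing on the rear ledge of the key box. Origin: centre of its underside. Bystander: not to be moved.
- die_plunger: Steel plunger, 22 mm wide, 54 mm high, standing on the table in front of the key box. Origin: centre of its underside. Bystander: not to be moved.
- weigh_boat: White square weighing dish, 62 mm wide, 14 mm high, on the table in front of the key box. Origin: centre of its underside. Bystander: not to be moved.
- sample_bottle: White bottle with a white ribbed cap, 42 mm wide, 78 mm high, on the table behind the key box. Origin: centre of its underside. Bystander: not to be moved.
- dropper_bottle: White dropper bottle with a red cap, 30 mm wide, 72 mm high, on the table behind the key box. Origin: centre of its underside. Bystander: not to be moved.

How it is judged:
On the way, in this order (a step that is already met when the one before it is completed fails the run):
1. the leftmost key is tapped with the fingers (contact force between the fingers and cap_1 above 0.3 N), for 0.02 s.
2. the second from the left key is tapped with the fingers (contact force between the fingers and cap_2 above 0.3 N), for 0.02 s.
3. the third from the left key is tapped with the fingers (contact force between the fingers and cap_3 above 0.3 N), for 0.02 s.
4. the rightmost key is tapped with the fingers (contact force between the fingers and cap_4 above 0.3 N), for 0.02 s.
5. the latched key is released: all four keys are up (travel under 1 mm) (value of joint each of key_1, key_2, key_3, key_4 below 0.001 m), for 0.2 s.
At the end, for the whole second after the job is handed in: All four keys are up (travel under 1 mm), and the six small things on and around the box stand within 15 mm of where they were, at rest (all of step 5 and distance of each of crucible, stopper, die_plunger, weigh_boat, sample_bottle, dropper_bottle from where it was at the start of the episode below 0.015 m and linear speed of each of crucible, stopper, die_plunger, weigh_boat, sample_bottle, dropper_bottle below 0.02 m/s); the robot touches nothing.
It fails at once if a second key is pressed down (two keys more than 3.5 mm down at once) (value of joint each of key_1, key_2 above 0.0035 m or value of joint each of key_1, key_3 above 0.0035 m or value of joint each of key_1, key_4 above 0.0035 m or value of joint each of key_2, key_3 above 0.0035 m or value of joint each of key_2, key_4 above 0.0035 m or value of joint each of key_3, key_4 above 0.0035 m).
It fails at once if a small thing on or around the box is lifted, carried or pushed (more than 15 mm) or tipped over (more than 0.5 rad) (distance of any of crucible, stopper, die_plunger, weigh_boat, sample_bottle, dropper_bottle from where it was at the start of the episode above 0.015 m or angle between any of crucible, stopper, die_plunger, weigh_boat, sample_bottle, dropper_bottle's own z axis and vertical above 0.5 rad).
It also fails if it takes over 48 s, if anything falls off the work surface, if the arm or the gripper's body presses on something with over 40 N, if the wrist force passes 120 N, or if a joint passes its speed limit or range.

## Robot

A 6-joint arm with a two-finger parallel gripper is mounted at the origin on a cart in front of the work surface, level with it; the furniture and walls round the work are solid. World frame = base frame: x ahead of the robot, y to its left, z up, the work surface at z = 0. Lengths are in m, angles in rad, forces in N, time in s.
With the tool pointing down it reaches from about 0.35 to 0.775 m from the base axis. Payload 7.3 kg.
Tool frame: the origin (TCP) lies on the mounting face of the last link; the fingertips stand 178 mm ahead of it and the grasp point (between the pads) lies 159 mm ahead of it (robot.grip_depth is the distance from the TCP to the grasp point, in m); z points along the fingers, y is the line along which they close (so a half turn about z gives the same grasp; the last joint's range is limited). The gripper opens to 92 mm and grips with 3 to 60 N. Pads are 19 mm wide; open, the fingers measure 130 mm over their backs; the gripper's body (75 mm by 190 mm) begins 47 mm behind the grasp point.
Start: joints at [-1.388, 0.342, 1.524, -0, 1.275, -0.146], TCP at [0.17, -0.497, 0.405] pointing down, gripper open.
Joint ranges: [-2.53, 2.53], [-0.77, 2.02], [0.04, 2.7], [-1, 4.14], [0.28, 2.66], [-3.11, 3.11]. Speed limits (rad/s): [2.57, 2.57, 3.14, 3.14, 3.14, 3.14].

## Interface

Orientations are given as [roll, pitch, yaw] about the fixed x, y, z axes, in that order (R = Rz(yaw) Ry(pitch) Rx(roll)).
In Python, from cell import observe, cams, robot, models gives the robot as it stands.
- The arm moves only by the shell command python3 -m jog 'ROWS' [FORCE]. ROWS is JSON, a list of rows, each a list of 3 entries, a list of its own where there are three numbers: the shift along the tool's x, y, z each as a share of 0.4 m, from -1 to 1, then the turn about the tool's z as a share of pi rad, from -1 to 1, then the closure, from 0 (fully open) to 1 (shut). In form: [[[x, y, z], turn, jaw], ...]. A call has 1 to 12 rows; each row is the pose to reach, as a shift and turn from the pose commanded when the call began, along the tool's axes at that moment, turning the shorter way round; what a row does not reach only later rows make up. A row lasts 1/8 s, in which the tool goes at most 62.5 mm and 10.7 degrees, less where a joint would pass 70% of its speed; a pose out of reach is approached as far as the arm can. A call with a number of a shift or a turn outside -1 to 1 is refused whole. A call with a gripper value outside its range is refused whole. The fingers move at their own pace and stop on an object; FORCE is the grip in N (left out, the last holds). Time passes only in rows, so rows that repeat a pose let the fingers close. It gives the time, the measured TCP pose, the force, the opening and the grip force at its end, in the units of the state.
- observe(): the state, without advancing time (a new reading comes with each control period).
- cams.read_camera(name): name is "side" or "top"; returns the picture (400x640x3 uint8, red, green, blue); there is no depth.
- cams.camera_model(name): a dict with "camera_matrix" (3x3 intrinsics, pixels), "pose" (4x4, takes a point from camera to world coordinates). Camera axes: x right, y down, z forward; pixel columns grow to the right and rows downward; lengths in m; the calibration is good to about 2 mm. A picture is of the moment at which its call begins. camera_model takes no time and is no camera call.
- robot.hand_in(): hands the job in; it is judged then, once.
Trained networks look in the newest picture that a camera, given by its name, has taken for a name from the list of things; names that differ only in an ending like _2 or _b are one class to them, and where a whole thing is asked for, a point or a joint stands for the part that bears it (a point fixed in the world has none). Each returns a list of dicts, best first, with "confidence" (0 to 1); they miss things now and then, are a little off and sometimes report something else, mostly with a low value. They report only what shows in the picture. A call takes as long as a camera call.
- models.find_in(target, camera): "position" ([x, y, z] in m, in world coordinates, good to about 4 mm: the middle of the surface that is visible of it).
- models.pinpoint(target, camera): "position" ([x, y, z] in m, in world coordinates, good to about 4 mm: a listed point, or the origin of a listed thing).
The state is a dict: "time": time; "qpos": joint angles; "qvel": joint speeds; "joint_efforts": joint torques, N m; "tool_pos": TCP position; "tool_rot": TCP orientation; "contact_force": force on the tool from outside, world axes, zero at the start; "torque": the same for the moment, N m; "opening": finger opening in m; "grip_force": force on a finger pad.
Only numpy, scipy, OpenCV 4.12 (cv2) and the standard library are available. Lean on these libraries where they do the work, as an engineer would, in place of code of your own. Each camera call takes 0.05 s, during which the arm holds its last target. There are 200 camera calls.

## Working session

There is one attempt and no reset: what is moved stays moved. The work goes in short steps, Python scripts to look and compute and a shell command to move; the robot and the scene stay as the last step left them, time stands still between calls to the robot, and variables do not carry over. Pictures are saved under pics/ and viewed, at most 10 in all, crops included, and the job is handed in when it is done.

```bash
mkdir -p pics; python3 - <<'E'
from cell import observe,cams,robot,models
import cv2,numpy as np
for c in("top","side"):
    cv2.imwrite(f"pics/{c}0.png",cams.read_camera(c)[:,:,::-1])
    for t in("key_box","cap_1","die_plunger","sample_bottle","dropper_bottle","stopper"):
        print(c,t,[(np.round(d["position"],3).tolist(),round(d["confidence"],2)) for d in models.pinpoint(t,c)[:5]])
s=observe();print(s["time"],s["tool_pos"],s["tool_rot"],s["contact_force"],s["opening"])
m=cams.camera_model("top");print(m)
E
```

```text
top key_box [([0.534, 0.344, -0.002], 0.96)]
top cap_1 [([0.508, 0.321, 0.058], 0.89), ([0.491, 0.406, 0.06], 0.87), ([0.496, 0.363, 0.054], 0.84), ([0.518, 0.264, 0.063], 0.83), ([0.556, 0.4, 0.048], 0.38)]
top die_plunger [([0.414, 0.363, 0.0], 0.42)]
top sample_bottle [([0.619, 0.439, 0.001], 0.79), ([0.554, 0.402, 0.043], 0.15)]
top dropper_bottle [([0.647, 0.332, 0.0], 0.58)]
top stopper [([0.574, 0.282, 0.043], 0.7), ([0.554, 0.404, 0.045], 0.36)]
side key_box [([0.532, 0.344, -0.003], 0.96), ([0.492, 0.408, 0.063], 0.49)]
side cap_1 [([0.495, 0.365, 0.055], 0.78), ([0.494, 0.405, 0.063], 0.64), ([0.516, 0.264, 0.06], 0.56), ([0.51, 0.316, 0.061], 0.5)]
side die_plunger [([0.412, 0.359, -0.004], 0.66)]
side sample_bottle [([0.614, 0.445, -0.001], 0.59), ([0.531, 0.339, 0.003], 0.2)]
side dropper_bottle [([0.643, 0.333, 0.001], 0.97), ([0.531, 0.34, 0.002], 0.22)]
side stopper [([0.575, 0.282, 0.046], 0.74), ([0.534, 0.344, 0.001], 0.44)]
0.7 [ 0.16954522 -0.49685724  0.4047534 ] [ 3.14150219e+00 -1.95356152e-05  3.28799641e-01] [ 0.38594243  0.00373738 -0.11653931] 0.09185541020781592
{'camera_matrix': array([[484.0667566 ,   0.        , 316.85114742],
       [  0.        , 484.0667566 , 197.9107101 ],
       [  0.        ,   0.        ,   1.        ]]), 'pose': array([[ 0.00362338, -0.9985219 ,  0.05422995,  0.49732019],
       [-0.99951349, -0.00529628, -0.03073655,  0.37108427],
       [ 0.03097833, -0.0540922 , -0.9980553 ,  0.90765522],
       [ 0.        ,  0.        ,  0.        ,  1.        ]])}
```

View pics/top0.png

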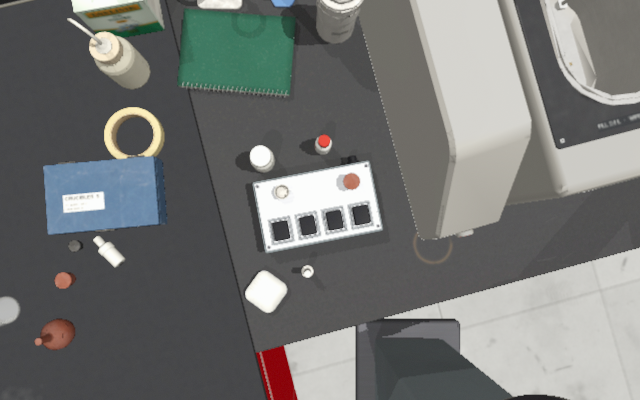

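View pics/side0.png

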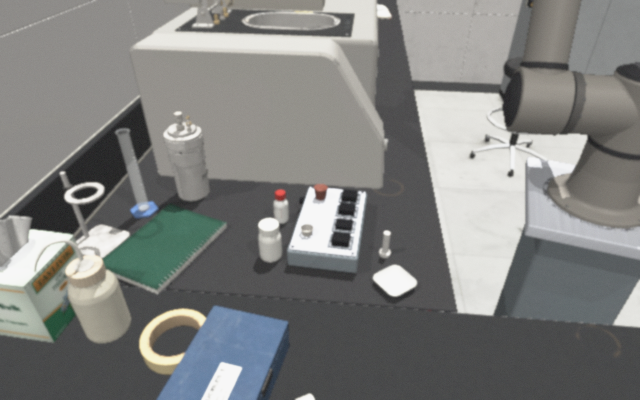

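The top view shows the box with its four keys at about (281,230), (307,224), (334,219) and (361,214). A tall housing stands to its right, with its base edge near column 420. I'll measure the housing's height and the box frame before crossing.

```bash
python3 - <<'E'
from cell import cams
import cv2,numpy as np
P={}
for c in("top","side"):
    m=cams.camera_model(c);T=np.linalg.inv(m["pose"]);P[c]=m["camera_matrix"]@T[:3]
tri=lambda a,b:(lambda X:(X[:3]/X[3]).ravel().round(3))(cv2.triangulatePoints(P["top"],P["side"],np.array(a,float).reshape(2,1),np.array(b,float).reshape(2,1)))
print("slant top",tri((455,150),(330,45)),"slant bottom",tri((440,236),(385,145)),"base",tri((425,238),(383,180)))
print("far top-left",tri((415,0),(150,42)))
# fit box frame from keys
d=np.array([[.4925,.4055],[.4955,.364],[.509,.3185],[.517,.264]]);L=np.array([[-.03,y] for y in(.072,.024,-.024,-.072)])
cap=d; bx=np.array([.533,.344])
A=np.vstack([L,[[0,0]]]);B=np.vstack([cap,bx]);a=A-A.mean(0);b=B-B.mean(0)
th=np.arctan2((a[:,0]*b[:,1]-a[:,1]*b[:,0]).sum(),(a*b).sum());R=np.array([[np.cos(th),-np.sin(th)],[np.sin(th),np.cos(th)]])
t=B.mean(0)-R@A.mean(0);print("yaw",th,"t",t,"keys",(L@R.T+t).round(4).tolist())
# pixel method: top keycap centres at z .06
m=cams.camera_model("top");K=m["camera_matrix"];Pz=m["pose"]
def ray(u,v,z):
    r=Pz[:3,:3]@np.linalg.solve(K,[u,v,1]);return (Pz[:3,3]+r*(z-Pz[2,3])/r[2]).round(4)
for p in((281,230),(307.5,224.5),(334,219),(361,214)):print(p,ray(*p,.058))
for p in((254,183),(370,163),(382,231),(266,250)):print("corner",ray(*p,.045))
E
python3 - <<'E'
import cv2
a=cv2.imread('pics/top0.png')[140:300,240:440]
cv2.imwrite('pics/crop.png',cv2.resize(a,None,fx=4,fy=3.75 and 4,interpolation=cv2.INTER_CUBIC)[:600])
E
```

```text
slant top [0.59  0.187 0.332] slant bottom [0.478 0.144 0.117] base [0.473 0.146 0.028]
far top-left [0.836 0.28  0.334]
yaw 0.18407845484887625 t [0.53299453 0.34359298] keys [[0.4903, 0.4089], [0.4991, 0.3617], [0.5079, 0.3145], [0.5167, 0.2673]]
(281, 230) [0.487  0.4074 0.058 ]
(307.5, 224.5) [0.4967 0.3611 0.058 ]
(334, 219) [0.5066 0.3146 0.058 ]
(361, 214) [0.5155 0.2671 0.058 ]
corner [0.5702 0.4566 0.045 ]
corner [0.6076 0.2491 0.045 ]
corner [0.4856 0.2279 0.045 ]
corner [0.4514 0.4342 0.045 ]
```

View pics/crop.png

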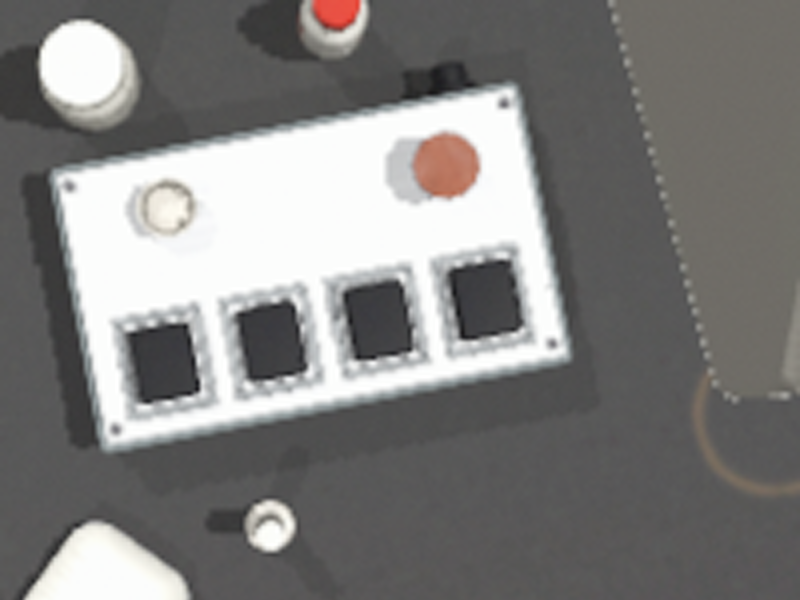

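Keys lie at about (.489,.408), (.498,.361), (.507,.3145) and (.516,.267), with yaw 0.185. The housing rises to 0.33 m for x>0.59, and its front slopes from x≈0.47. I'll swing round in front of it with the fingers shut.

```bash
python3 -m jog '[[[0.55,-0.46,0],-0.1,1],[[0.55,-0.46,0],-0.15,1],[[0.55,-0.46,0],-0.2,1],[[0.55,-0.46,0],-0.25,1],[[0.55,-0.46,0],-0.25,1],[[0.99,-0.97,0],-0.3,1],[[0.99,-0.97,0],-0.35,1],[[0.99,-0.97,0],-0.4,1],[[0.99,-0.97,0],-0.454,1],[[0.99,-0.97,0],-0.454,1],[[0.99,-0.97,0],-0.454,1],[[0.99,-0.97,0],-0.454,1]]' 20; python3 -c "
from cell import observe;s=observe();print(s)"
```

```text
time: 2.2
tool_pos: [0.4188, -0.0024, 0.4047]
tool_rot: [-3.141, 0.0, 1.755]
contact_force: [0.1, -0.6, 0.6]
opening: 0.0003
grip_force: 0.0
{'time': 2.2, 'qpos': array([-1.88938149e-01,  1.46389496e-01,  1.78937456e+00, -4.79261792e-04,
        1.20597094e+00, -3.72573478e-01]), 'qvel': array([-0.01872621, -0.00128971,  0.00258768,  0.0014803 , -0.00122809,
        0.00191116]), 'joint_efforts': array([ 7.21866153e-01, -3.16662490e+01, -2.36839610e+01,  1.01762605e-01,
        6.10374380e-02,  7.04733044e-03]), 'tool_pos': array([ 0.41882778, -0.00236743,  0.40468099]), 'tool_rot': array([-3.14129707e+00,  3.65151283e-04,  1.75460274e+00]), 'contact_force': array([ 0.12776871, -0.57213884,  0.55081322]), 'torque': array([-0.03991591, -0.10340034, -0.03995448]), 'grip_force': 0.0, 'opening': 0.00031350401462458316}
```

```bash
python3 -m jog '[[[0.54,0.13,0],0,1],[[0.54,0.13,0],0,1],[[0.54,0.13,0],0,1],[[0.54,0.13,0],0,1],[[0.975,0.36,0],0,1],[[0.975,0.36,0],0,1],[[0.975,0.36,0],0,1],[[0.975,0.36,0],0,1],[[0.975,0.36,0.34],0,1],[[0.975,0.36,0.34],0,1],[[0.975,0.36,0.34],0,1],[[0.975,0.36,0.34],0,1]]'; python3 - <<'E'
from cell import cams
import cv2,numpy as np
a=np.vstack([cams.read_camera("top")[140:290,230:430],cams.read_camera("side")[130:280,240:440]])[:,:,::-1]
cv2.imwrite('pics/k1.png',cv2.resize(a,None,fx=2,fy=2,interpolation=cv2.INTER_CUBIC))
E
```

```text
time: 3.7
tool_pos: [0.4901, 0.4072, 0.2699]
tool_rot: [3.141, -0.0, 1.754]
contact_force: [0.3, 0.5, 0.1]
opening: 0.0006
grip_force: 0.0
```

View pics/k1.png

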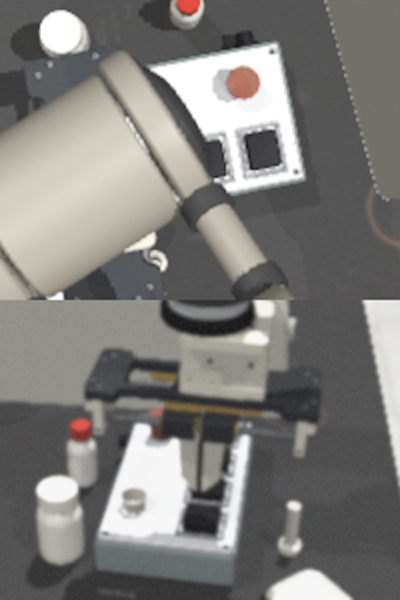

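Side crop: the tips stand over the leftmost key at about (205,495), clear of the crucible and plunger. I'll lower in small steps.

```bash
python3 -m jog '[[[0,0,0.07],0,1],[[0,0,0.07],0,1],[[0,0,0.07],0,1],[[0,0,0.075],0,1],[[0,0,0.075],0,1],[[0,0,0.0775],0,1],[[0,0,0.0775],0,1],[[0,0,0.0775],0,1]]'
```

```text
time: 4.8
tool_pos: [0.4892, 0.4081, 0.2379]
tool_rot: [3.141, -0.0, 1.755]
contact_force: [0.5, 0.6, 2.3]
opening: 0.0006
grip_force: 1.0
```

```bash
python3 -m jog '[[[0,0,0.0025],0,1],[[0,0,0.0025],0,1]]'
```

```text
time: 5.05
tool_pos: [0.4892, 0.4081, 0.2368]
tool_rot: [3.141, -0.0, 1.755]
contact_force: [-0.2, 0.8, 3.3]
opening: 0.0005
grip_force: 1.4
```

Key 1 is up and gives. On to key 2.

```bash
python3 -m jog '[[[0,0,-0.05],0,1],[[0,0,-0.05],0,1],[[-0.12,0,-0.05],0,1],[[-0.12,0,-0.05],0,1],[[-0.12,0,-0.05],0,1],[[-0.12,0,-0.01],0,1],[[-0.12,0,-0.01],0,1],[[-0.12,0,0],0,1],[[-0.12,0,0],0,1],[[-0.12,0,0],0,1]]'
```

```text
time: 6.3
tool_pos: [0.498, 0.3609, 0.2369]
tool_rot: [3.141, -0.0, 1.755]
contact_force: [-0.4, 0.1, 0.4]
opening: 0.0005
grip_force: 0.0
```

No contact at the "up" height, so key 2 is likely the latched one. I'll creep down to touch it.

```bash
python3 -m jog '[[[0,0,0.0065],0,1],[[0,0,0.0065],0,1],[[0,0,0.009],0,1],[[0,0,0.009],0,1],[[0,0,0.009],0,1]]'
```

```text
time: 6.92
tool_pos: [0.498, 0.3608, 0.2334]
tool_rot: [3.141, 0.0, 1.755]
contact_force: [-1.3, -1.0, 4.5]
opening: 0.0009
grip_force: 2.3
```

Key 2 is firm at 4.5 N and 5 mm low, so it is latched. Now keys 3 and 4.

```bash
python3 -m jog '[[[0,0,-0.06],0,1],[[0,0,-0.06],0,1],[[-0.12,0,-0.06],0,1],[[-0.12,0,-0.06],0,1],[[-0.12,0,-0.06],0,1],[[-0.12,0,-0.019],0,1],[[-0.12,0,-0.019],0,1],[[-0.12,0,-0.009],0,1],[[-0.12,0,-0.009],0,1],[[-0.12,0,-0.009],0,1]]'
```

```text
time: 8.18
tool_pos: [0.5066, 0.3138, 0.237]
tool_rot: [3.141, -0.0, 1.755]
contact_force: [-1.4, 1.1, 2.0]
opening: 0.0005
grip_force: 1.3
```

```bash
python3 -m jog '[[[0,0,-0.05],0,1],[[0,0,-0.05],0,1],[[-0.12,0,-0.05],0,1],[[-0.12,0,-0.05],0,1],[[-0.12,0,-0.05],0,1],[[-0.12,0,-0.01],0,1],[[-0.12,0,-0.01],0,1],[[-0.12,0,0],0,1],[[-0.12,0,0],0,1],[[-0.12,0,0],0,1]]'
```

```text
time: 9.43
tool_pos: [0.5154, 0.2666, 0.237]
tool_rot: [3.141, -0.0, 1.755]
contact_force: [-1.2, 0.8, 3.0]
opening: 0.0009
grip_force: 1.3
```

Keys 3 and 4 are both free. Back to key 2 for the firm press.

```bash
python3 -m jog '[[[0,0,-0.05],0,1],[[0,0,-0.05],0,1],[[0.24,0,-0.05],0,1],[[0.24,0,-0.05],0,1],[[0.24,0,-0.05],0,1],[[0.24,0,0.0],0,1],[[0.24,0,0.0],0,1],[[0.24,0,0.01],0,1],[[0.24,0,0.015],0,1],[[0.24,0,0.02],0,1],[[0.24,0,0.0225],0,1],[[0.24,0,0.0225],0,1]]'
```

```text
time: 10.92
tool_pos: [0.4982, 0.3602, 0.2293]
tool_rot: [3.141, 0.001, 1.755]
contact_force: [-2.8, -3.4, 8.0]
opening: 0.0004
grip_force: 4.4
```

```bash
python3 -m jog '[[[0,0,0.003],0,1],[[0,0,0.005],0,1],[[0,0,0.005],0,1],[[0,0,0.005],0,1]]'
```

```text
time: 11.42
tool_pos: [0.4981, 0.3601, 0.229]
tool_rot: [3.14, 0.0, 1.755]
contact_force: [-5.6, -6.0, 20.4]
opening: 0.0007
grip_force: 10.2
```

The force rose to 20 N with no further travel, so the key is at its stop. I'll let go, rise and check.

```bash
python3 -m jog '[[[0,0,-0.02],0,1],[[0,0,-0.05],0,1],[[0,0,-0.2],0,1],[[0,0,-0.45],0,1],[[0,0,-0.45],0,1],[[0,0,-0.45],0,1],[[0,0,-0.45],0,1],[[0,-0.3,-0.45],0,1],[[0,-0.3,-0.45],0,1],[[-0.4,-0.3,-0.45],0,1],[[-0.4,-0.3,-0.45],0,1],[[-0.4,-0.3,-0.45],0,1]]'; python3 - <<'E'
from cell import cams,models
import cv2,numpy as np
a=[cams.read_camera(c) for c in("top","side")]
for c in("top","side"):
    for t in("cap_1","crucible","stopper","die_plunger","sample_bottle","dropper_bottle"):
        print(c,t,[(np.round(d["position"],3).tolist(),round(d["confidence"],2)) for d in models.pinpoint(t,c)[:4]])
a=np.vstack([a[0][140:290,230:430],a[1][130:280,240:440]])[:,:,::-1]
cv2.imwrite('pics/end.png',cv2.resize(a,None,fx=2,fy=2,interpolation=cv2.INTER_CUBIC))
E
```

```text
time: 12.92
tool_pos: [0.4089, 0.1795, 0.4043]
tool_rot: [-3.138, 0.001, 1.754]
contact_force: [0.3, 0.1, 1.0]
opening: 0.0003
grip_force: 0.0
top cap_1 [([0.508, 0.318, 0.06], 0.88), ([0.49, 0.409, 0.059], 0.82), ([0.499, 0.362, 0.056], 0.64), ([0.515, 0.265, 0.058], 0.6)]
top crucible [([0.555, 0.4, 0.045], 0.54)]
top stopper [([0.571, 0.284, 0.048], 0.68)]
top die_plunger [([0.412, 0.36, -0.002], 0.69)]
top sample_bottle [([0.615, 0.444, -0.001], 0.84)]
top dropper_bottle [([0.415, 0.36, 0.001], 0.63), ([0.648, 0.334, 0.001], 0.49)]
side cap_1 [([0.492, 0.405, 0.063], 0.79), ([0.514, 0.264, 0.059], 0.56), ([0.496, 0.364, 0.059], 0.48), ([0.506, 0.316, 0.062], 0.47)]
side crucible []
side stopper [([0.575, 0.284, 0.044], 0.66)]
side die_plunger [([0.408, 0.358, -0.002], 0.54)]
side sample_bottle [([0.617, 0.443, -0.0], 0.65)]
side dropper_bottle [([0.644, 0.333, 0.002], 0.74)]
```

View pics/end.png

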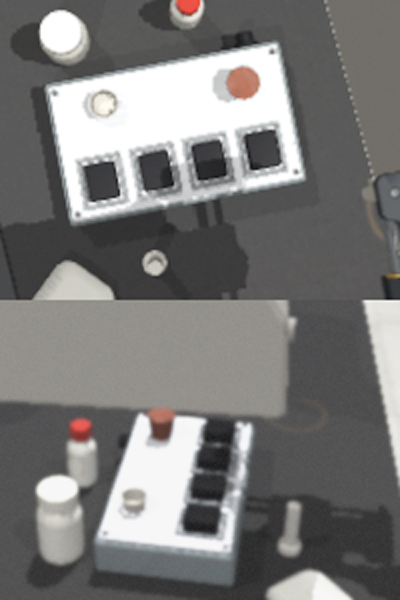

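All the small things stand where they were. Next I'll compare key heights in the side picture before and after the press.

```bash
python3 - <<'E'
from cell import cams
import cv2,numpy as np
m=cams.camera_model("side");T=np.linalg.inv(m["pose"])
a=cv2.imread("pics/side0.png",0);b=cv2.cvtColor(cams.read_camera("side"),cv2.COLOR_RGB2GRAY)
for n,(x,y) in enumerate([(.489,.408),(.498,.361),(.507,.3145),(.516,.267)],1):
    f=lambda z:(lambda p:p[:2]/p[2])(m["camera_matrix"]@(T@[x,y,z,1])[:3])
    u,v=f(.06).astype(int);s=np.s_[v-14:v+20,u-14:u+15]
    print(n,(u,v),"5mm =",(f(.06)-f(.055)).round(1),"cap area dark px",(a[s]<45).sum(),(b[s]<45).sum(),"diff",cv2.absdiff(a[s],b[s]).mean().round(1))
w=np.hstack([cv2.resize(i[180:255,320:375],None,fx=7,fy=7,interpolation=cv2.INTER_CUBIC) for i in(a,b)])
cv2.imwrite("pics/cmp.png",w)
E
```

```text
1 (np.int64(340), np.int64(234)) 5mm = [ 0.1 -2.1] cap area dark px 91 128 diff 5.6
2 (np.int64(343), np.int64(219)) 5mm = [ 0.1 -2.1] cap area dark px 78 178 diff 20.0
3 (np.int64(346), np.int64(205)) 5mm = [ 0.1 -2. ] cap area dark px 108 189 diff 18.2
4 (np.int64(349), np.int64(191)) 5mm = [ 0.1 -2. ] cap area dark px 70 119 diff 4.5
```

View pics/cmp.png

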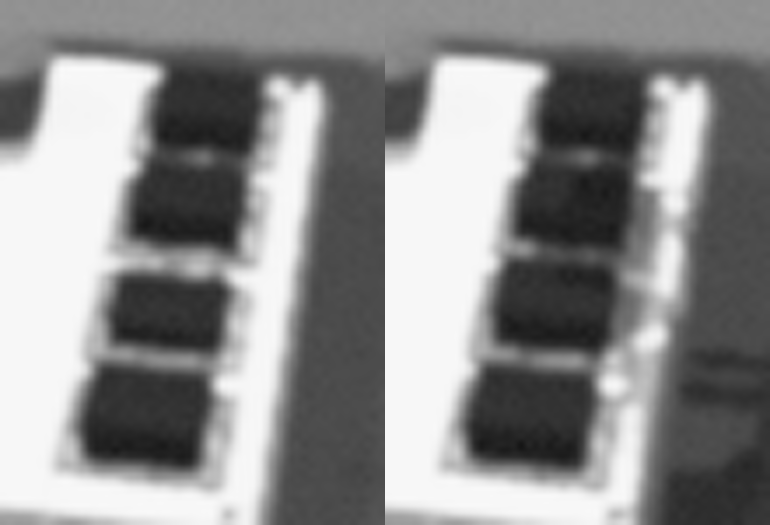

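On the left (before), the second key from the bottom starts low at row 275. On the right (after), it starts at row 258, as tall as the others, so key 2 is up.

```bash
python3 -c "
from cell import robot;print(robot.hand_in())"
```

```text
the job is handed in; nothing more can be done
None
```

I tapped all four keys from left to right, found the second from the left latched, and pressed it to its stop. It came back up level with the others in the side picture, the small things look unmoved, and the job was handed in at about 14 s, with no verdict returned.

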